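# Walk the bench stirrer home into its cradle

### The arm

A 6-joint arm with a two-finger parallel gripper is mounted at the origin on a cart in front of the work surface, level with it; the furniture and walls round the work are solid. World frame = base frame: x ahead of the robot, y to its left, z up, the work surface at z = 0. Lengths are in m, angles in degrees, forces in N, time in s.
With the tool pointing down it reaches from about 0.375 to 0.9 m from the base axis. Payload 3.1 kg.
Tool frame: the origin (TCP) lies at the very end of the fingers, on their centre line; the grasp point (between the pads) lies 19 mm behind it; z points along the fingers, x is the direction in which the jaws open and shut, and the axes are right-handed (so a half turn about z gives the same grasp; the last joint's range is limited). The gripper opens to 87 mm and grips with 3 to 60 N. Pads are 19 mm wide; open, the fingers measure 117 mm over their backs; the gripper's body (75 mm by 190 mm) begins 51 mm behind the grasp point.
Start: joints at [-78.237, 30.224, 82.088, -0, 67.689, -10.227], TCP at [0.234, -0.579, 0.223] pointing down, gripper open.
Joint ranges: [-176.69, 176.69], [-43.24, 126.21], [12.49, 139.97], [-82, 262], [0, 151.66], [-163.58, 163.58]. Speed limits (degrees/s): [159.86, 159.86, 180, 180, 180, 180].

### API

Orientations are given as a 3x3 rotation matrix whose columns are the frame's x, y, z axes.
In Python, from rig import read_state, capture, bot gives the robot as it stands.
- The arm moves only by the shell command python3 -m crank 'ROWS' [OPENING]. ROWS is JSON, a list of rows, each a list of 2 entries, a list of its own where there are three numbers: the shift along the tool's x, y, z in cm, then the turn, a rotation vector about the tool's x, y, z in rad. In form: [[[dx, dy, dz], [wx, wy, wz]], ...]. A call has 1 to 12 rows; each row shifts and turns the commanded pose from where the row before left it, along the tool's axes as they then stand; what a row does not reach is not made up. A row lasts 1/10 s, in which the tool goes at most 50 mm and 8.59 degrees, less where a joint would pass 70% of its speed; a pose out of reach is approached as far as the arm can. A call with a gripper value outside its range is refused whole. OPENING is the closure, from -1 (fully open) to 1 (shut), set as the call begins (- or left out, the last holds). The fingers move at their own pace and stop on an object; the grip force is fixed at half the most. Time passes only in rows, so rows that do not move let the fingers close. It gives the time, the measured TCP pose, the force and the opening at its end, in the units of the state.
- read_state(): the state, without advancing time (a new reading comes with each control period).
- capture(name): name is "side" or "top"; returns a dict with "pixels" (384x512x3 uint8, red, green, blue), "camera_matrix" (3x3 intrinsics, pixels), "R" (3x3) and "t" (3): a world point X has camera coordinates R X + t. Camera axes: x right, y down, z forward; pixel columns grow to the right and rows downward; lengths in m; the calibration is good to about 2 mm. A picture is of the moment at which its call begins. There is no depth.
- bot.hand_in(): hands the job in, once; it reports no verdict.
The state is a dict: "time_s": time; "joint_positions": joint angles; "qvel": joint speeds; "tau": joint torques, N m; "position": TCP position; "tcp_rot": TCP orientation; "force": force on the tool from outside, world axes, zero at the start; "moment": the same for the moment, N m; "opening": opening from 0.0 (shut) to 1.0 (fully open).
Only numpy, scipy, OpenCV 4.12 (cv2) and the standard library are available. Lean on these libraries where they do the work, as an engineer would, in place of code of your own. Each camera call takes 0.05 s, during which the arm holds its last target.

### The job

The heavy two-place magnetic stirrer stands pulled out in front of its cradle on the bench and has to go back to its fixed working place; it is too heavy to lift and too wide to grip, so walk it in flat on its rubber feet with small pushes of the finger tips on the rubber bumpers at the two corners of its front, first one, then the other, never both at once, steering its far end between the cradle's two arms, until the spring roller on each arm has snapped into the notch in the stirrer's side and the stirrer stands square against the rubber buffers. How deep the cradle is clamped is not known exactly, so feel for the click and the buffers: never push with more than 25 newtons. Keep off the knob panel in the middle of the front, do not let the stirrer swing more than about 20 degrees out of line with the cradle, and leave the beaker, the sample jar and the wash bottle where they stand.

Things in the scene. Friction and masses are not known exactly. Their poses are not given: they have to be found in the camera images.
- stirrer: Two-place magnetic stirrer: flat box 105 mm deep (x) x 150 wide (y) x 57 high, white housing on a dark cast base, two round steel plates on top, four rubber feet, 2 to 2.9 kg. Origin: centre of its underside. +x points from its front (face with the knobs, x = -52.5 mm) to the far face (x = 52.5) that enters the cradle first; +y is its left as seen when pushing.
- stirrer_center (a point): Centre of the stirrer, 28 mm above the bench. Sliding it straight takes about 9 to 20 N, depending on bench and load; a push at one corner takes about 6 to 13 N and turns it about a point near the opposite side, so that the centre goes forward about half as far as the pushed corner.
- bumper_left: Black rubber bumper at the left (+y) end of the stirrer's front, where it is pushed: 26 mm wide, 36 high (10 to 46 mm above the bench), flat and upright, 7 mm proud of the front face; gives 1 mm per 6 N, at most 5 mm. Origin: middle of its outer face, 60 mm left of the stirrer's middle, 28 mm above the bench.
- bumper_right: The same at the right (-y) end of the front.
- notch_left (a point): Middle of the notch in the left side of the stirrer's base, 28 mm from the far face, 15 mm above the bench: 18 mm long, 6 mm deep. The same on the right. The base's far corners are rounded 6 mm.
- stirrer_panel: Control panel in the middle of the stirrer's front, with two knobs 19 mm across that stand 16 mm out of the front face, 20 mm left and right of the middle, 38 mm above the bench. Not to be pushed on.
- dock: Aluminium rail, 118 x 50 x 10 mm, screwed to the bench behind the cradle. +x is the way the stirrer goes in, y = 0 the cradle's middle line. A grey U-shaped guide (the cradle: stop bar with two arms), 192 mm wide, 27 high, is clamped on it by a black star knob, up to 4 mm either way of nominal; this setting is not measured. Stirrer at home: its centre at x = -53 mm (nominal), y = 0, axes parallel.
- dock_stop (a point): Nominal middle of the buffer faces, 14 mm above the dock's origin. Two round rubber buffers, 18 mm across, at y = +52 and -52 mm on the stop bar, give 1 mm per 5 N each, at most 4 mm. From the bar the guide's arms reach towards -x: 152 mm apart at the bar, 164 near their ends, where a free upright guide roller (18 mm) on each arm, centred at x = -54 mm, y = +-92 mm, eases the stirrer in.
- catch_left (a joint): Spring roller catch (upright roller, 16 mm) in the guide's left (+y) arm, 26.7 mm before the buffer faces: how far it is pressed outwards, m. 0 = out, 3.5 mm into the path of the stirrer's side; the side presses it back about 3.5 mm (2.4 to 4.5 N); at home it snaps into the notch, back to nearly 0.
- catch_right (a joint): The same in the right (-y) arm.
- beaker_ph: Empty low glass beaker, 50 mm across, 54 high, beyond the cradle between the pH meters. Origin under its middle. To be left alone.
- sample_jar: Sample jar with a screw cap, 44 mm across, 69 high, left of the cradle's rail. Origin under its middle. To be left alone.
- wash_bottle: Plastic wash bottle with bent nozzle, 66 mm across, 232 high, to the right on the bench. Origin under its middle. To be left alone.
There are look-alikes about, which are no part of the job. Of the things shaped like the dock, the aluminium one is meant.

How it is judged:
By the outcome, as a careful person would: the job done as asked, in the order asked, and still so for the second after the job is handed in, with the robot touching nothing.
It also fails if it takes over 72 s, if anything falls off the work surface, if the arm or the gripper's body presses on something with over 40 N, if the wrist force passes 120 N, or if a joint passes its speed limit or range.

## Working session

There is one attempt and no reset: what is moved stays moved. The work goes in short steps, Python scripts to look and compute and a shell command to move; the robot and the scene stay as the last step left them, time stands still between calls to the robot, and variables do not carry over. Pictures are saved under pics/ and viewed, and the job is handed in when it is done.

```bash
ls; mkdir -p pics
python3 - <<'E'
from rig import read_state, capture
import cv2
s=read_state(); print({k:(v if not hasattr(v,'round') else v) for k,v in s.items()})
for n in("side","top"):
    c=capture(n); cv2.imwrite(f"pics/{n}0.png",c["pixels"][:,:,::-1]); print(n,c["camera_matrix"],c["R"],c["t"])
E
```

```text
pics
{'time_s': 0.0, 'joint_positions': array([-7.82376558e+01,  3.02772658e+01,  8.21565184e+01,  6.72164890e-04,
        6.76867737e+01, -1.02270725e+01]), 'qvel': array([-0.10813198,  0.04394912, -0.01246281,  0.02412723, -0.07335385,
       -0.06258807]), 'tau': array([-1.54329937e-03, -4.40043175e+01, -1.76593924e+01,  6.32314011e-02,
        5.82140533e-02, -1.76581066e-04]), 'position': array([ 0.23390571, -0.57880399,  0.22158911]), 'tcp_rot': array([[ 3.74430751e-01, -9.27254786e-01, -4.18307648e-04],
       [-9.27252572e-01, -3.74430788e-01,  2.06216032e-03],
       [-2.06877529e-03, -3.84259397e-04, -9.99997786e-01]]), 'force': array([ 0.18699802, -0.24225289, -0.51945057]), 'moment': array([-0.00885335,  0.03328664,  0.00229475]), 'opening': 1.001913035055975}
side [[445.66755761   0.         252.80379796]
 [  0.         445.66755761 191.49151939]
 [  0.           0.           1.        ]] [[-0.99469924 -0.10168789  0.01526407]
 [-0.06757292  0.53453419 -0.84244116]
 [ 0.0775069  -0.83900702 -0.5385721 ]] [0.5420635  0.06753955 1.51914845]
top [[385.83326396   0.         250.7786745 ]
 [  0.         385.83326396 186.08728468]
 [  0.           0.           1.        ]] [[ 0.00645083 -0.99996464  0.00539482]
 [-0.99518205 -0.00694759 -0.09779785]
 [ 0.09783187 -0.00473795 -0.99519168]] [-6.40428736e-04  5.30860498e-01  1.10637586e+00]
```

View pics/top0.png

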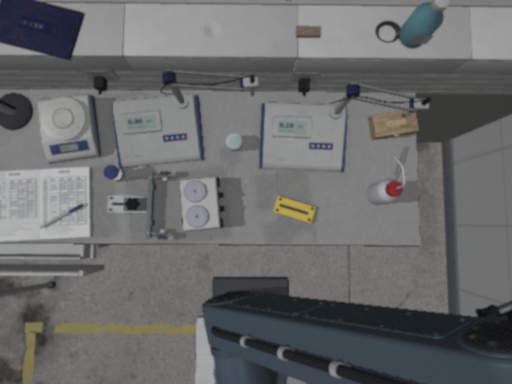

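View pics/side0.png

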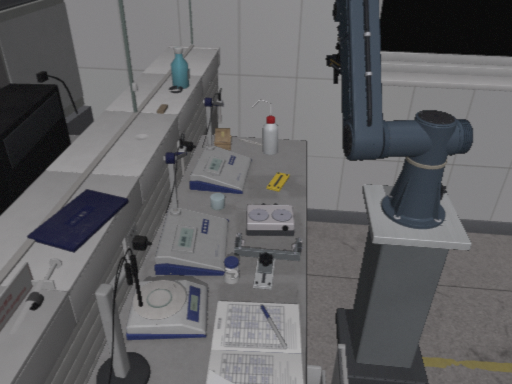

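```bash
cat > h.py <<'E'
import numpy as np,cv2
from rig import read_state,capture
def ray(c,u,v,z):
    K,R,t=map(np.array,(c["camera_matrix"],c["R"],c["t"]))
    C=-R.T@t; d=R.T@np.linalg.solve(K,[u,v,1.]); return C+d*(z-C[2])/d[2]
def proj(c,X):
    p=np.array(c["camera_matrix"])@(np.array(c["R"])@np.array(X)+c["t"]); return p[:2]/p[2]
def crop(n,x0,x1,y0,y1,s,name):
    c=capture(n); im=c["pixels"][y0:y1,x0:x1,::-1]
    cv2.imwrite(name,cv2.resize(im,None,fx=s,fy=s,interpolation=cv2.INTER_CUBIC)); return c
E
python3 - <<'E'
from h import *
c=crop("top",95,255,140,250,5,"pics/t1.png"); d=crop("side",200,320,190,295,6,"pics/s1.png")
for k in(c,d): print(-np.array(k["R"]).T@k["t"])
print(ray(c,200,204,.057),ray(c,130,204,.02),proj(c,[0,0,0]))
E
```

```text
[0.42006815 0.00828975 1.15297652]
[0.42600952 1.29359531 0.86679496]
[0.47569781 0.14691626 0.057     ] [0.47619556 0.35670817 0.02      ] [250.55533384 371.21753417]
```

View pics/t1.png

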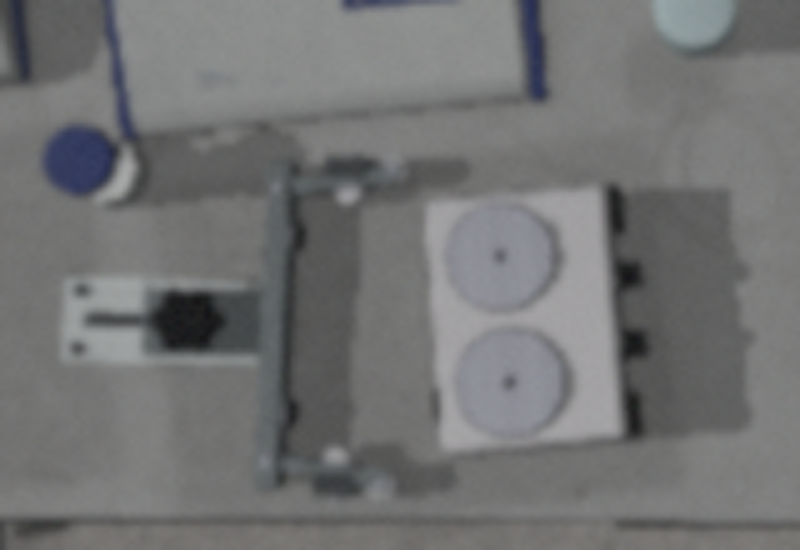

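View pics/s1.png

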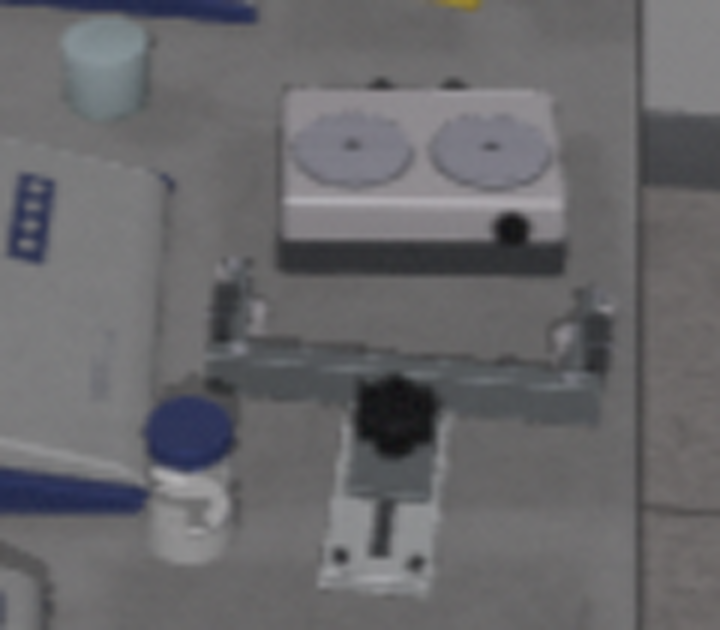

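```bash
cat > st.py <<'E'
from h import *
def stirrer(c,dbg=None):
    im=c["pixels"]; hsv=cv2.cvtColor(im,cv2.COLOR_RGB2HSV)
    m=((hsv[...,2]>135)).astype(np.uint8); box=np.zeros_like(m); box[165:240,150:232]=1
    m=cv2.morphologyEx(m*box,cv2.MORPH_OPEN,np.ones((3,3)))
    n,l,s,_=cv2.connectedComponentsWithStats(m); i=1+np.argmax(s[1:,4]); m=(l==i).astype(np.uint8)
    cs,_=cv2.findContours(m,cv2.RETR_EXTERNAL,cv2.CHAIN_APPROX_NONE); k=cv2.convexHull(max(cs,key=cv2.contourArea)).reshape(-1,2)
    P=np.array([ray(c,u,v,.057)[:2] for u,v in k])*1000
    r=cv2.minAreaRect(P.astype(np.float32)); return r,s[i]
E
python3 - <<'E'
from st import *
c=capture("top"); print(stirrer(c))
im=c["pixels"].astype(int); 
def r(u,v,z): return (ray(c,95+u/5,140+v/5,z)*1000).round(1)
print("plates",r(501,255,.06),r(510,382,.06))
print("rollers",r(397,168,.027),r(378,487,.027)); print("catch",r(347,192,.027),r(335,455,.027))
print("rail",[r(*p,.01) for p in((63,281),(63,362),(258,285),(258,365))], "screws",r(83,290,.01),r(79,349,.01))
print("bar ends",r(283,165,.027),r(268,487,.027))
x=cv2.resize(c["pixels"][165:245,105:185,::-1],None,fx=9,fy=9,interpolation=cv2.INTER_CUBIC)[:600]
cv2.imwrite("pics/c1.png",x)
cv2.imwrite("pics/c1b.png",cv2.convertScaleAbs(x,alpha=1.6,beta=-40))
E
```

```text
(((478.0924987792969, 150.45504760742188), (141.17796325683594, 100.76339721679688), 5.645449638366699), array([ 180,  178,   39,   52, 1622], dtype=int32))
plates [512.4 160.9  60. ] [440.5 154.3  60. ]
rollers [566.1 227.6  27. ] [380.1 233.8  27. ]
catch [551.7 256.6  27. ] [398.3 259.2  27. ]
rail [array([499.4, 426.9,  10. ]), array([451.5, 424.9,  10. ]), array([497.8, 311.4,  10. ]), array([450.5, 309.9,  10. ])] screws [494.1 414.8  10. ] [459.2 415.8  10. ]
bar ends [567.4 294.6  27. ] [379.7 297.3  27. ]
```

View pics/c1b.png

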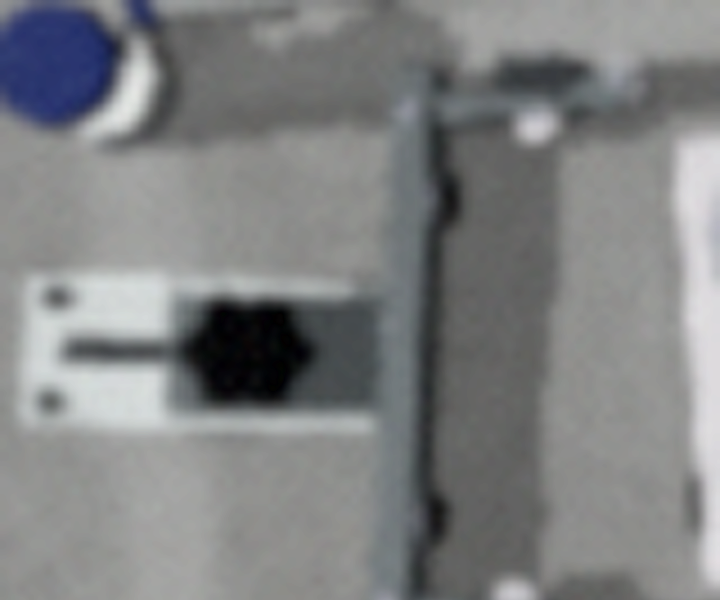

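```bash
python3 -m crank '[[[0,0,0],[0,0,0.096]],[[0,0,0],[0,0,0.096]],[[0,0,0],[0,0,0.096]],[[0,0,0],[0,0,0.096]],[[-3,-1.2,0],[0,0,0]],[[-3,-1.2,0],[0,0,0]],[[-3,-1.2,0],[0,0,0]],[[-3,-1.2,0],[0,0,0]],[[-3,-1.2,0],[0,0,0]],[[-3,-1.2,0],[0,0,0]],[[-3,-1.2,0],[0,0,0]],[[-3,-1.2,0],[0,0,0]]]' 1
python3 - <<'E'
from st import *
c=capture("top"); cv2.imwrite("pics/t2.png",c["pixels"][:,:,::-1])
def r(u,v,z): return (ray(c,95+u/5,140+v/5,z)*1000).round(1)
print("bumpers top outer",r(641,395,.046),r(641,433,.046),r(625,190,.046),r(625,232,.046))
print("white corners", r(428,203,.057),r(605,187,.057),r(627,437,.057),r(443,450,.057))
print("buffers",[ (ray(c,105+u/9,165+v/9,.02)*1000).round(1) for u,v in((460,195),(446,520))])
d=capture("side")
def q(u,v,z): return (ray(d,200+u/6,190+v/6,z)*1000).round(1)
print("side plates",q(352,145,.06),q(491,146,.06)," far top edge",q(283,200,.057),q(562,212,.057),"near",q(286,90,.057),q(552,93,.057))
print("base bottom",q(281,272,.004),q(563,272,.004))
print("side rollers",q(235,262,.027),q(603,300,.027),"bar",q(210,350,.027),q(597,385,.027))
print("jar",ray(c,113,173,.069),"bottle",ray(d,270,152,0))
print(read_state()["position"])
E
```

```text
time_s: 1.45
position: [0.3304, -0.3383, 0.2226]
tcp_rot: [[-0.0, -1.0, 0.0], [-1.0, 0.0, -0.0], [0.0, -0.0, -1.0]]
force: [0.6, 0.1, -0.7]
opening: 0.032
bumpers top outer [433.8  81.2  46. ] [412.2  80.9  46. ] [551.7  92.   46. ] [527.4  91.7  46. ]
white corners [542.2 203.6  57. ] [552.1 102.7  57. ] [410.   88.1  57. ] [402.1 191.7  57. ]
buffers [array([527.8, 281.8,  20. ]), array([421.9, 283.1,  20. ])]
side plates [510.7 164.9  60. ] [438.9 156.9  60. ]  far top edge [541.3 212.6  57. ] [400.6 205.5  57. ] near [550.8 114.5  57. ] [408.6  99.6  57. ]
base bottom [542.9 204.    4. ] [397.2 186.2   4. ]
side rollers [563.8 227.8  27. ] [377.5 235.9  27. ] bar [567.1 297.8  27. ] [379.6 301.3  27. ]
jar [0.56108361 0.39286101 0.069     ] bottle [ 0.51040791 -0.371957    0.        ]
[ 0.33029097 -0.33511212  0.22233664]
```

View pics/t2.png

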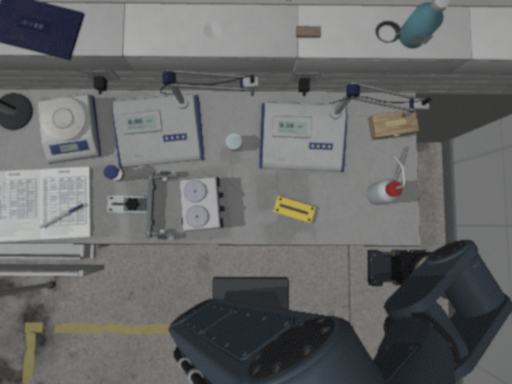

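```bash
python3 -m crank '[[[-3.1,-0.77,0],[0,0,0]],[[-3.1,-0.77,0],[0,0,0]],[[-3.1,-0.77,0],[0,0,0]],[[-3.1,-0.77,0],[0,0,0]],[[-3.1,-0.77,0],[0,0,0]],[[-3.1,-0.77,0],[0,0,0]],[[-3.1,-0.77,0],[0,0,0]],[[-3.1,-0.77,0],[0,0,0]],[[-3.1,-0.77,0],[0,0,0]],[[-3.1,-0.77,0],[0,0,0]],[[-3.1,-0.77,0],[0,0,0]],[[-3.1,-0.77,0],[0,0,0]]]' 1
python3 -m crank '[[[0,0,3],[0,0,0]],[[0,0,3],[0,0,0]],[[0,0,3],[0,0,0]],[[0,0,3],[0,0,0]],[[0,0,3],[0,0,0]],[[0,0,2],[0,0,0]],[[0,0,1.5],[0,0,0]],[[0,0,1.0],[0,0,0]],[[0,0,0],[0,0,0]],[[0,0,0],[0,0,0]]]' 1
```

```text
time_s: 2.75
position: [0.4236, 0.033, 0.2228]
tcp_rot: [[-0.001, -1.0, 0.001], [-1.0, 0.001, -0.001], [0.001, -0.001, -1.0]]
force: [0.1, 0.4, 0.3]
opening: 0.003
time_s: 3.75
position: [0.4231, 0.0322, 0.0277]
tcp_rot: [[-0.0, -1.0, 0.001], [-1.0, 0.0, -0.0], [0.0, -0.001, -1.0]]
force: [0.1, 0.6, -0.1]
opening: 0.005
```

```bash
python3 -m crank '[[[-0.5,0,0.5],[0,0,0]],[[-0.5,0,0.5],[0,0,0]],[[0,0,0],[0,0,0]]]' 1
python3 - <<'E'
from h import *
crop("side",190,340,150,275,5,"pics/s3.png"); crop("top",95,255,140,250,5,"pics/t3.png")
E
```

```text
time_s: 4.05
position: [0.4224, 0.0432, 0.0175]
tcp_rot: [[0.001, -1.0, -0.0], [-1.0, -0.001, 0.0], [-0.0, 0.0, -1.0]]
force: [-0.8, -0.1, 0.7]
opening: 0.003
```

View pics/s3.png

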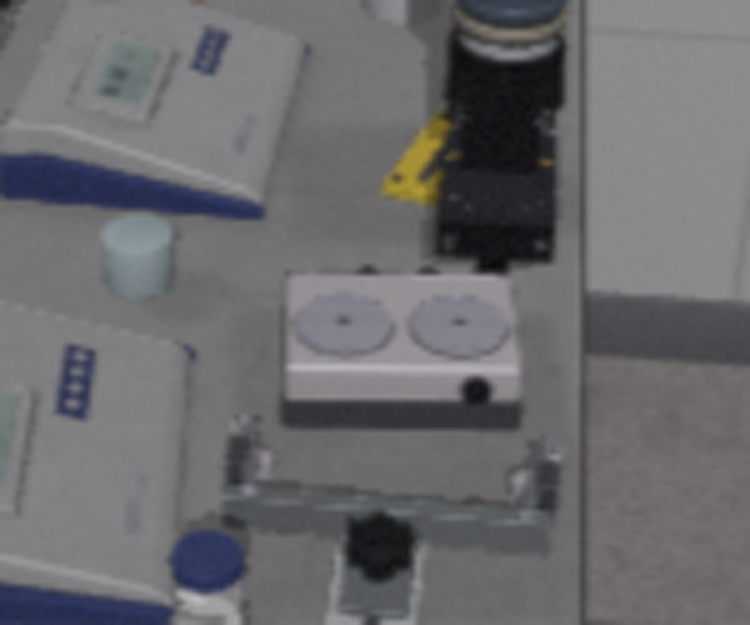

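View pics/t3.png

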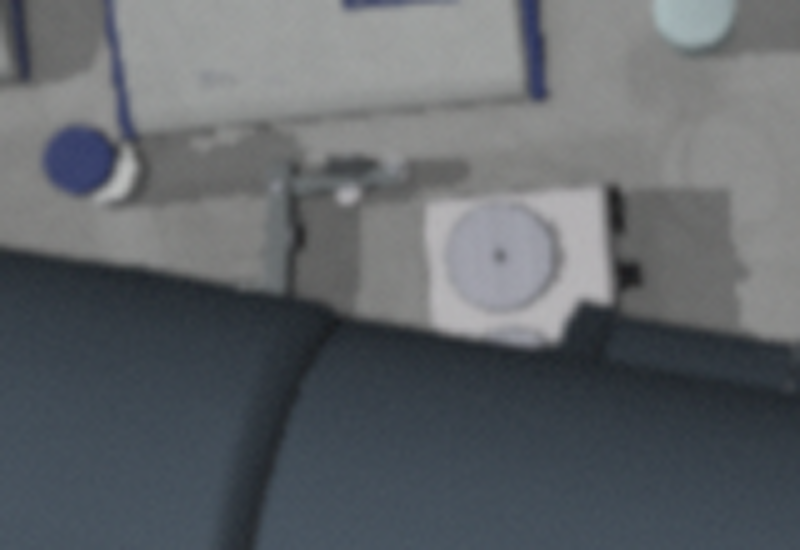

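```bash
python3 -m crank '[[[-0.6,0,0],[0,0,0]],[[-0.4,0,0],[0,0,0]],[[-0.2,0,0],[0,0,0]],[[-0.2,0,0],[0,0,0]],[[-0.2,0,0],[0,0,0]]]' 1
python3 -m crank '[[[-0.2,0,0],[0,0,0]],[[-0.2,0,0],[0,0,0]],[[-0.1,0,0],[0,0,0]]]' 1
python3 -m crank '[[[-0.1,0,0],[0,0,0]],[[-0.1,0,0],[0,0,0]]]' 1
```

```text
time_s: 4.65
position: [0.4226, 0.0587, 0.0176]
tcp_rot: [[-0.0, -1.0, 0.0], [-1.0, 0.0, -0.0], [0.0, -0.0, -1.0]]
force: [0.4, 0.2, 0.3]
opening: 0.009
time_s: 4.95
position: [0.4226, 0.0636, 0.0175]
tcp_rot: [[-0.0, -1.0, -0.0], [-1.0, 0.0, 0.0], [-0.0, 0.0, -1.0]]
force: [0.3, -0.2, 0.4]
opening: 0.003
time_s: 5.15
position: [0.4226, 0.0655, 0.0175]
tcp_rot: [[-0.0, -1.0, -0.0], [-1.0, 0.0, -0.0], [0.0, 0.0, -1.0]]
force: [0.2, 0.7, -0.7]
opening: 0.007
```

```bash
python3 -m crank '[[[-0.1,0,0],[0,0,0]],[[-0.1,0,0],[0,0,0]]]' 1
python3 -m crank '[[[-0.1,0,0],[0,0,0]],[[-0.1,0,0],[0,0,0]]]' 1
python3 -m crank '[[[-0.1,0,0],[0,0,0]],[[-0.1,0,0],[0,0,0]]]' 1
```

```text
time_s: 5.35
position: [0.4226, 0.0675, 0.0175]
tcp_rot: [[-0.0, -1.0, -0.0], [-1.0, 0.0, 0.0], [-0.0, 0.0, -1.0]]
force: [-0.1, -0.4, -0.1]
opening: 0.005
time_s: 5.55
position: [0.4226, 0.0695, 0.0175]
tcp_rot: [[-0.0, -1.0, -0.0], [-1.0, 0.0, 0.0], [-0.0, 0.0, -1.0]]
force: [-0.4, 0.0, -0.0]
opening: 0.004
time_s: 5.75
position: [0.4226, 0.0715, 0.0176]
tcp_rot: [[-0.0, -1.0, 0.0], [-1.0, 0.0, 0.0], [-0.0, -0.0, -1.0]]
force: [-0.9, 0.2, 0.6]
opening: 0.006
```

```bash
for i in 1 2 3 ; do python3 -m crank '[[[-0.1,0,0],[0,0,0]],[[-0.1,0,0],[0,0,0]]]' 1 | grep -E "pos|force"; done
```

```text
position: [0.4226, 0.0735, 0.0175]
force: [-0.8, -2.6, -0.1]
position: [0.4224, 0.0749, 0.0175]
force: [-1.9, -8.6, -0.9]
position: [0.4222, 0.0763, 0.0175]
force: [-2.0, -11.2, -0.5]
```

```bash
python3 -m crank '[[[-0.1,0,0],[0,0,0]],[[-0.1,0,0],[0,0,0]],[[-0.1,0,0],[0,0,0]]]' 1 | grep -E "pos|force"; python3 -m crank '[[[-0.15,0,0],[0,0,0]],[[-0.15,0,0],[0,0,0]],[[-0.15,0,0],[0,0,0]]]' 1 | grep -E "pos|force"
```

```text
position: [0.4213, 0.0791, 0.0174]
force: [-3.2, -12.2, 0.0]
position: [0.4202, 0.0837, 0.0173]
force: [-4.0, -13.0, 0.4]
```

```bash
cat > sp.py <<'E'
from h import *
# plates in side view -> stirrer pose in mm (z=.06)
def plates(d,box=(225,180,325,240)):
    x0,y0,x1,y1=box; im=d["pixels"][y0:y1,x0:x1].astype(int)
    bl=im[...,2]-(im[...,0]+im[...,1])/2; 
    m=((bl>9)&(im.mean(2)>100)).astype(np.uint8); m=cv2.morphologyEx(m,cv2.MORPH_OPEN,np.ones((3,3)))
    n,l,s,ce=cv2.connectedComponentsWithStats(m); o=[(s[i,4],ray(d,x0+ce[i][0],y0+ce[i][1],.06)[:2]*1000) for i in range(1,n) if s[i,4]>60]
    return o
def rep():
    d=capture("side"); o=plates(d)
    for a,p in o: print(a,p.round(1))
    if len(o)==2:
        p=sorted([q for _,q in o],key=lambda q:q[0]); v=p[1]-p[0]
        print("mid",((p[0]+p[1])/2).round(1),"dist",np.hypot(*v).round(1),"left-heading deg",np.degrees(np.arctan2(v[1],v[0])).round(2))
    return d
if __name__=="__main__": rep()
E
python3 sp.py
python3 - <<'E'
from h import *
d=capture("side"); im=d["pixels"].astype(int)
for u,v in((258,215),(282,215),(270,225),(270,232),(240,230),(259,206)): print(u,v,im[v,u])
E
```

```text
258 215 [112 111 120]
282 215 [113 112 121]
270 225 [162 158 163]
270 232 [53 55 57]
240 230 [106 105 105]
259 206 [147 142 146]
```

```bash
sed -i 's/bl>9)&(im.mean(2)>100)/bl>5)\&(im.mean(2)>95)\&(im.mean(2)<140)/' sp.py; sed -i 's/im=d\["pixels"\]\[y0/im=cv2.GaussianBlur(d["pixels"],(3,3),0)[y0/' sp.py; python3 sp.py; python3 -m crank '[[[-0.15,0,0],[0,0,0]],[[-0.15,0,0],[0,0,0]],[[-0.15,0,0],[0,0,0]]]' 1 | grep -E "pos|force";python3 sp.py
```

```text
198 [512.9 168.9]
194 [441.4 166. ]
mid [477.2 167.5] dist 71.5 left-heading deg 2.34
position: [0.4195, 0.0881, 0.0173]
force: [-3.6, -12.9, 0.3]
192 [514.6 171.5]
193 [442.7 169.4]
mid [478.7 170.4] dist 71.9 left-heading deg 1.69
```

```bash
python3 -m crank '[[[1.4,0,0],[0,0,0]],[[1.6,0,0],[0,0,0]],[[0,-3.95,0],[0,0,0]],[[0,-3.95,0],[0,0,0]],[[0,-3.95,0],[0,0,0]],[[0,0,0],[0,0,0]],[[-0.7,0,0],[0,0,0]],[[-0.7,0,0],[0,0,0]]]' 1 | grep -E "pos|force"; python3 sp.py;  python3 -m crank '[[[-0.2,0,0],[0,0,0]],[[-0.2,0,0],[0,0,0]],[[-0.2,0,0],[0,0,0]]]' 1 | grep -E "pos|force"
```

```text
position: [0.5388, 0.0742, 0.0171]
force: [-0.1, 0.1, 0.2]
190 [514.7 171.8]
199 [442.2 169.3]
mid [478.5 170.5] dist 72.6 left-heading deg 1.99
position: [0.5406, 0.0797, 0.0176]
force: [-0.0, -0.0, 0.9]
```

```bash
python3 -m crank '[[[-0.15,0,0],[0,0,0]],[[-0.15,0,0],[0,0,0]],[[-0.15,0,0],[0,0,0]]]' 1 | grep -E "pos|force";python3 -m crank '[[[-0.15,0,0],[0,0,0]],[[-0.15,0,0],[0,0,0]],[[-0.15,0,0],[0,0,0]]]' 1 | grep -E "pos|force"; python3 sp.py
```

```text
position: [0.5411, 0.084, 0.0176]
force: [0.4, -0.6, -0.6]
position: [0.5411, 0.0885, 0.0176]
force: [0.1, -0.7, 0.1]
191 [514.5 171.9]
201 [442.8 169.3]
mid [478.6 170.6] dist 71.7 left-heading deg 2.08
```

```bash
python3 -m crank '[[[-0.15,0,0],[0,0,0]],[[-0.15,0,0],[0,0,0]],[[-0.15,0,0],[0,0,0]]]' 1 | grep -E "pos|force";python3 -m crank '[[[-0.15,0,0],[0,0,0]],[[-0.15,0,0],[0,0,0]],[[-0.15,0,0],[0,0,0]],[[-0.15,0,0],[0,0,0]]]' 1 | grep -E "pos|force";  python3 -m crank '[[[-0.15,0,0],[0,0,0]],[[-0.15,0,0],[0,0,0]],[[-0.15,0,0],[0,0,0]]]' 1 | grep -E "pos|force";python3 sp.py
```

```text
position: [0.5411, 0.0909, 0.0175]
force: [-0.3, -12.5, 0.6]
position: [0.5429, 0.0963, 0.0176]
force: [2.1, -11.6, -1.3]
position: [0.5436, 0.1008, 0.0177]
force: [2.7, -11.5, -2.8]
199 [512.5 179.8]
192 [440.8 174.3]
mid [476.7 177. ] dist 71.9 left-heading deg 4.36
```

```bash
python3 -m crank '[[[-0.15,0,0],[0,0,0]],[[-0.15,0,0],[0,0,0]],[[-0.15,0,0],[0,0,0]],[[-0.15,0,0],[0,0,0]],[[-0.15,0,0],[0,0,0]]]' 1 | grep -E "pos|force";python3 sp.py
```

```text
position: [0.5444, 0.1084, 0.0178]
force: [4.0, -11.0, -2.8]
205 [510.2 186.2]
197 [439.8 177.1]
mid [475.  181.7] dist 71.0 left-heading deg 7.33
```

```bash
python3 -m crank '[[[2.2,0,0],[0,0,0]],[[2.2,0,0],[0,0,0]],[[0,4.0,0],[0,0,0]],[[0,4.0,0],[0,0,0]],[[0,4.1,0],[0,0,0]],[[0,0,0],[0,0,0]],[[-0.7,0,0],[0,0,0]],[[-0.7,0,0],[0,0,0]],[[-0.2,0,0],[0,0,0]]]' 1 | grep -E "pos|force"; python3 -m crank '[[[-0.2,0,0],[0,0,0]],[[-0.2,0,0],[0,0,0]],[[-0.15,0,0],[0,0,0]]]' 1 | grep -E "pos|force"; python3 -m crank '[[[-0.15,0,0],[0,0,0]],[[-0.15,0,0],[0,0,0]],[[-0.15,0,0],[0,0,0]]]' 1 | grep -E "pos|force"
```

```text
position: [0.4221, 0.0838, 0.0176]
force: [0.9, 0.3, 0.9]
position: [0.4204, 0.0887, 0.0175]
force: [-0.5, 0.6, 0.3]
position: [0.4201, 0.0923, 0.0175]
force: [-0.7, -9.2, -1.4]
```

```bash
python3 -m crank '[[[-0.15,0,0],[0,0,0]],[[-0.15,0,0],[0,0,0]],[[-0.15,0,0],[0,0,0]],[[-0.15,0,0],[0,0,0]]]' 1 | grep -E "pos|force"; python3 -m crank '[[[-0.15,0,0],[0,0,0]],[[-0.15,0,0],[0,0,0]],[[-0.15,0,0],[0,0,0]],[[-0.15,0,0],[0,0,0]]]' 1 | grep -E "pos|force";python3 sp.py
```

```text
position: [0.4185, 0.0976, 0.0174]
force: [-3.3, -11.7, -1.0]
position: [0.417, 0.1034, 0.0173]
force: [-4.1, -12.1, 0.7]
203 [512.6 190.5]
204 [441.  185.8]
mid [476.8 188.1] dist 71.8 left-heading deg 3.79
```

Run:
```python
from h import *
d=crop("side",220,320,190,280,7,"pics/s5.png"); c=crop("top",95,255,140,250,5,"pics/t5.png")
```

```text
(no output)
```

View pics/s5.png

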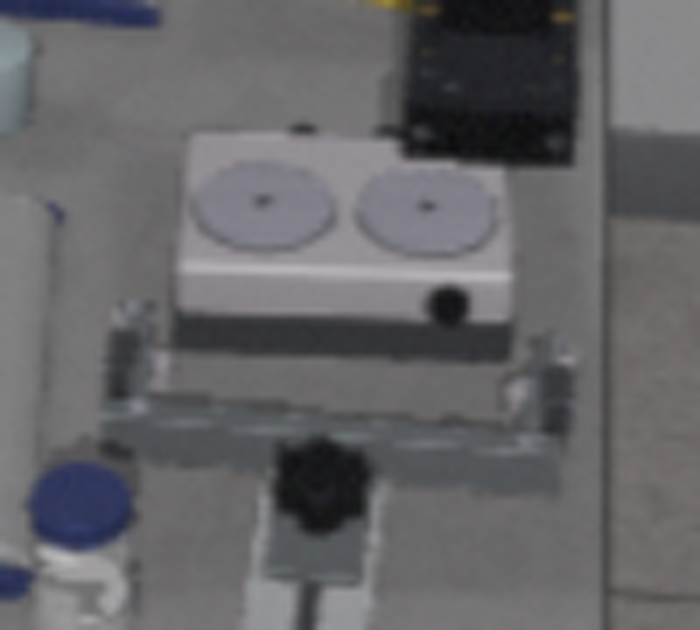

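View pics/t5.png

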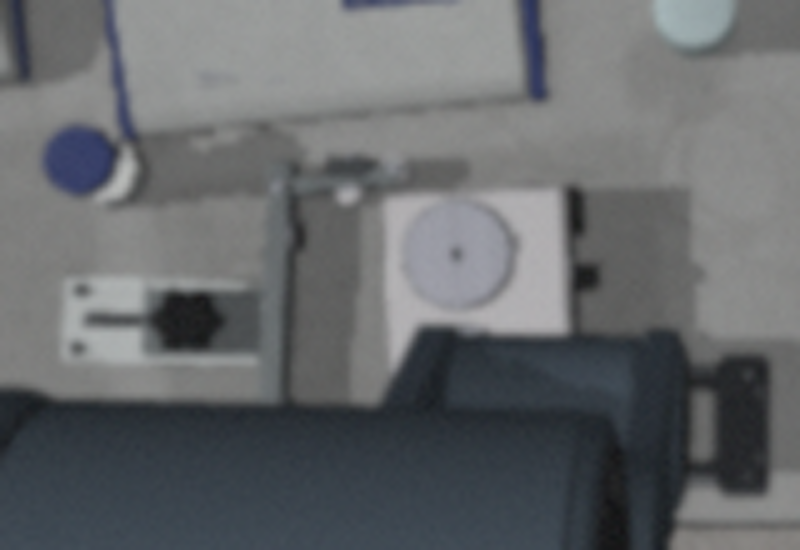

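Run:
```python
from h import *
d=capture("side")
q=lambda u,v,z:(ray(d,220+u/7,190+v/7,z)*1000).round(1)
print("base far bottom",q(175,344,.004),q(510,358,.004)," base top line",q(175,314,.02),q(512,322,.02))
print("catch",q(160,362,.02),q(515,392,.02))
print("guide roller top",q(138,303,.027),q(563,345,.027))
print("arm/bar outer top ends",q(104,408,.027),q(562,443,.027))
print("rail",q(246,620,.01),q(364,620,.01),q(270,505,.01),q(382,505,.01))
```

```text
base far bottom [546.3 223.4   4. ] [399.5 215.4   4. ]  base top line [546.5 222.6  20. ] [399.7 210.3  20. ]
catch [549.  256.2  20. ] [397.2 258.   20. ]
guide roller top [562.4 225.7  27. ] [377.8 232.5  27. ]
arm/bar outer top ends [567.5 297.6  27. ] [377.4 297.1  27. ]
rail [498.  397.8  10. ] [452.2 392.4  10. ] [494.8 330.1  10. ] [449.2 324.7  10. ]
```

```bash
python3 -m crank '[[[1.7,0,0],[0,0,0]],[[1.8,0,0],[0,0,0]],[[0,-4.1,0],[0,0,0]],[[0,-4.1,0],[0,0,0]],[[0,-4.1,0],[0,0,0]],[[0,0,0],[0,0,0]],[[-1.1,0,0],[0,0,0]],[[-1.1,0,0],[0,0,0]],[[-1,0,0],[0,0,0]]]' 1 | grep -E "pos|force"; python3 -m crank '[[[-0.2,0,0],[0,0,0]],[[-0.15,0,0],[0,0,0]],[[-0.15,0,0],[0,0,0]]]' 1 | grep -E "pos|force"; python3 -m crank '[[[-0.15,0,0],[0,0,0]],[[-0.15,0,0],[0,0,0]],[[-0.15,0,0],[0,0,0]]]' 1 | grep -E "pos|force"
```

```text
position: [0.5407, 0.1033, 0.0172]
force: [0.2, 0.1, -0.0]
position: [0.5427, 0.1072, 0.0176]
force: [1.2, -0.7, 0.2]
position: [0.5429, 0.1104, 0.0175]
force: [-0.2, -7.0, 0.5]
```

Contact; push on about 10 mm.

```bash
python3 -m crank '[[[-0.15,0,0],[0,0,0]],[[-0.15,0,0],[0,0,0]],[[-0.15,0,0],[0,0,0]],[[-0.15,0,0],[0,0,0]]]' 1 | grep -E "pos|force"; python3 -m crank '[[[-0.15,0,0],[0,0,0]],[[-0.15,0,0],[0,0,0]],[[-0.15,0,0],[0,0,0]],[[-0.15,0,0],[0,0,0]]]' 1 | grep -E "pos|force"; python3 sp.py
```

```text
position: [0.544, 0.1146, 0.0176]
force: [0.8, -12.5, -0.7]
position: [0.5454, 0.1206, 0.0177]
force: [2.6, -10.9, -2.1]
197 [511.3 198.1]
200 [440.2 189.3]
mid [475.8 193.7] dist 71.6 left-heading deg 7.07
```

```bash
python3 -m crank '[[[2.1,0,0],[0,0,0]],[[2.2,0,0],[0,0,0]],[[0,4.1,0],[0,0,0]],[[0,4.1,0],[0,0,0]],[[0,4.2,0],[0,0,0]],[[0,0,0],[0,0,0]],[[-0.9,0,0],[0,0,0]],[[-0.9,0,0],[0,0,0]],[[-0.2,0,0],[0,0,0]]]' 1 | grep -E "pos|force"; python3 -m crank '[[[-0.2,0,0],[0,0,0]],[[-0.15,0,0],[0,0,0]],[[-0.15,0,0],[0,0,0]],[[-0.15,0,0],[0,0,0]]]' 1 | grep -E "pos|force"; python3 -m crank '[[[-0.15,0,0],[0,0,0]],[[-0.15,0,0],[0,0,0]],[[-0.15,0,0],[0,0,0]],[[-0.15,0,0],[0,0,0]]]' 1 | grep -E "pos|force"
```

```text
position: [0.4212, 0.1015, 0.0176]
force: [-0.7, -0.6, 0.5]
position: [0.4202, 0.1059, 0.0175]
force: [0.6, -11.0, 0.5]
position: [0.418, 0.1114, 0.0174]
force: [-2.0, -12.8, 0.4]
```

```bash
python3 -m crank '[[[-0.15,0,0],[0,0,0]],[[-0.15,0,0],[0,0,0]],[[-0.15,0,0],[0,0,0]],[[-0.15,0,0],[0,0,0]]]' 1 | grep -E "pos|force"; python3 sp.py
python3 - <<'E'
from h import *
crop("side",220,320,190,280,7,"pics/s6.png")
E
```

```text
position: [0.4163, 0.1173, 0.0174]
force: [-4.1, -14.4, 2.0]
205 [512.7 202.3]
204 [440.7 199.1]
mid [476.7 200.7] dist 72.1 left-heading deg 2.54
```

View pics/s6.png

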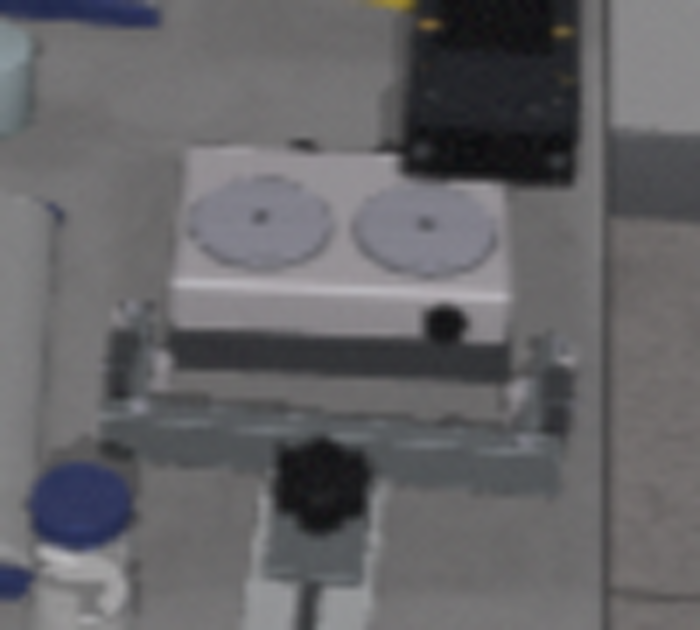

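```bash
python3 -m crank '[[[1.7,0,0],[0,0,0]],[[1.8,0,0],[0,0,0]],[[0,-4.1,0],[0,0,0]],[[0,-4.1,0],[0,0,0]],[[0,-4.2,0],[0,0,0]],[[0,0,0],[0,0,0]],[[-1.1,0,0],[0,0,0]],[[-1.1,0,0],[0,0,0]],[[-1,0,0],[0,0,0]]]' 1 | grep -E "pos|force"; python3 -m crank '[[[-0.15,0,0],[0,0,0]],[[-0.15,0,0],[0,0,0]],[[-0.15,0,0],[0,0,0]]]' 1 | grep -E "pos|force"; python3 -m crank '[[[-0.15,0,0],[0,0,0]],[[-0.15,0,0],[0,0,0]],[[-0.15,0,0],[0,0,0]]]' 1 | grep -E "pos|force"
```

```text
position: [0.5407, 0.1173, 0.0172]
force: [0.3, -0.1, -0.3]
position: [0.5427, 0.1207, 0.0176]
force: [0.3, -0.6, -0.8]
position: [0.5426, 0.1229, 0.0175]
force: [-0.8, -10.1, 2.0]
```

```bash
python3 -m crank '[[[-0.15,0,0],[0,0,0]],[[-0.15,0,0],[0,0,0]],[[-0.15,0,0],[0,0,0]],[[-0.15,0,0],[0,0,0]]]' 1 | grep -E "pos|force"; python3 -m crank '[[[-0.15,0,0],[0,0,0]],[[-0.15,0,0],[0,0,0]],[[-0.1,0,0],[0,0,0]]]' 1 | grep -E "pos|force"; python3 sp.py
```

```text
position: [0.5442, 0.1279, 0.0176]
force: [1.4, -12.4, 0.0]
position: [0.5452, 0.132, 0.0177]
force: [1.7, -11.8, -1.3]
211 [511.5 210.2]
210 [440.4 202.6]
mid [475.9 206.4] dist 71.4 left-heading deg 6.19
```

```bash
python3 -m crank '[[[2.1,0,0],[0,0,0]],[[2.2,0,0],[0,0,0]],[[0,4.1,0],[0,0,0]],[[0,4.1,0],[0,0,0]],[[0,4.2,0],[0,0,0]],[[0,0,0],[0,0,0]],[[-1.0,0,0],[0,0,0]],[[-1.0,0,0],[0,0,0]],[[-0.2,0,0],[0,0,0]]]' 1 | grep -E "pos|force"; python3 -m crank '[[[-0.2,0,0],[0,0,0]],[[-0.15,0,0],[0,0,0]],[[-0.15,0,0],[0,0,0]]]' 1 | grep -E "pos|force"; python3 -m crank '[[[-0.15,0,0],[0,0,0]],[[-0.15,0,0],[0,0,0]],[[-0.15,0,0],[0,0,0]],[[-0.15,0,0],[0,0,0]]]' 1 | grep -E "pos|force"
```

```text
position: [0.4213, 0.1152, 0.0177]
force: [-0.4, 0.5, 0.4]
position: [0.4207, 0.1184, 0.0176]
force: [1.5, -9.9, -0.3]
position: [0.4186, 0.1234, 0.0175]
force: [-1.4, -11.7, 1.1]
```

```bash
python3 -m crank '[[[-0.15,0,0],[0,0,0]],[[-0.15,0,0],[0,0,0]],[[-0.15,0,0],[0,0,0]],[[-0.15,0,0],[0,0,0]]]' 1 | grep -E "pos|force"; python3 sp.py;  python3 -m crank '[[[-0.1,0,0],[0,0,0]],[[-0.1,0,0],[0,0,0]],[[-0.1,0,0],[0,0,0]]]' 1 | grep -E "pos|force";python3 - <<'E'
from sp import *
rep()
crop("side",220,320,190,280,7,"pics/s7.png")
E
```

```text
position: [0.4166, 0.129, 0.0174]
force: [-3.7, -15.0, 2.1]
205 [513.1 213.2]
212 [440.7 211.1]
mid [476.9 212.1] dist 72.5 left-heading deg 1.66
position: [0.4155, 0.1318, 0.0174]
force: [-4.3, -16.5, 4.1]
207 [513.  213.9]
212 [440.9 212.5]
mid [477.  213.2] dist 72.1 left-heading deg 1.12
```

View pics/s7.png

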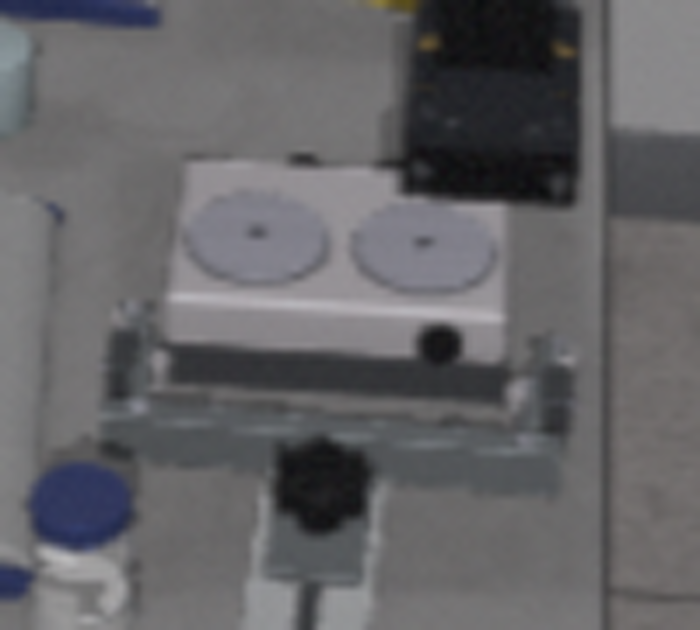

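```bash
python3 -m crank '[[[1.7,0,0],[0,0,0]],[[1.8,0,0],[0,0,0]],[[0,-4.1,0],[0,0,0]],[[0,-4.1,0],[0,0,0]],[[0,-4.2,0],[0,0,0]],[[0,0,0],[0,0,0]],[[-1.0,0,0],[0,0,0]],[[-1.0,0,0],[0,0,0]],[[-0.9,0,0],[0,0,0]]]' 1 | grep -E "pos|force"; python3 -m crank '[[[-0.15,0,0],[0,0,0]],[[-0.15,0,0],[0,0,0]],[[-0.15,0,0],[0,0,0]]]' 1 | grep -E "pos|force"; python3 -m crank '[[[-0.15,0,0],[0,0,0]],[[-0.15,0,0],[0,0,0]],[[-0.15,0,0],[0,0,0]]]' 1 | grep -E "pos|force"
```

```text
position: [0.5407, 0.1292, 0.0172]
force: [-0.4, -0.2, 0.4]
position: [0.5418, 0.1321, 0.0174]
force: [-2.2, -4.7, 0.9]
position: [0.5418, 0.1341, 0.0175]
force: [-2.6, -13.8, 1.7]
```

```bash
python3 -m crank '[[[-0.15,0,0],[0,0,0]],[[-0.15,0,0],[0,0,0]]]' 1 | grep -E "pos|force"; python3 -m crank '[[[-0.15,0,0],[0,0,0]],[[-0.15,0,0],[0,0,0]]]' 1 | grep -E "pos|force"; python3 -m crank '[[[-0.15,0,0],[0,0,0]],[[-0.15,0,0],[0,0,0]]]' 1 | grep -E "pos|force"; python3 sp.py
```

```text
position: [0.5425, 0.1363, 0.0175]
force: [-0.9, -14.1, 0.3]
position: [0.5436, 0.1397, 0.0175]
force: [1.1, -11.9, 0.4]
position: [0.5443, 0.143, 0.0176]
force: [1.6, -10.0, -0.1]
214 [509.9 221.6]
211 [439.3 214.9]
mid [474.6 218.3] dist 71.0 left-heading deg 5.47
```

```bash
python3 -m crank '[[[2.0,0,0],[0,0,0]],[[2.1,0,0],[0,0,0]],[[0,4.1,0],[0,0,0]],[[0,4.1,0],[0,0,0]],[[0,4.2,0],[0,0,0]],[[0,0,0],[0,0,0]],[[-1.1,0,0],[0,0,0]],[[-1.1,0,0],[0,0,0]],[[-0.3,0,0],[0,0,0]]]' 1 | grep -E "pos|force"; python3 -m crank '[[[-0.15,0,0],[0,0,0]],[[-0.15,0,0],[0,0,0]],[[-0.15,0,0],[0,0,0]]]' 1 | grep -E "pos|force"; python3 -m crank '[[[-0.15,0,0],[0,0,0]],[[-0.15,0,0],[0,0,0]]]' 1 | grep -E "pos|force"
```

```text
position: [0.4214, 0.1308, 0.0177]
force: [0.5, -9.8, 0.0]
position: [0.4203, 0.1335, 0.0176]
force: [-0.5, -13.5, 1.5]
position: [0.4191, 0.1362, 0.0175]
force: [-1.8, -14.8, 2.8]
```

```bash
python3 -m crank '[[[-0.15,0,0],[0,0,0]],[[-0.15,0,0],[0,0,0]]]' 1 | grep -E "pos|force"; python3 -m crank '[[[-0.15,0,0],[0,0,0]],[[-0.15,0,0],[0,0,0]]]' 1 | grep -E "pos|force"; python3 sp.py;  python3 -m crank '[[[-0.15,0,0],[0,0,0]],[[-0.1,0,0],[0,0,0]]]' 1 | grep -E "pos|force"; python3 -m crank '[[[-0.1,0,0],[0,0,0]],[[-0.1,0,0],[0,0,0]]]' 1 | grep -E "pos|force";python3 sp.py
```

```text
position: [0.4183, 0.1388, 0.0175]
force: [-2.8, -18.0, 2.6]
position: [0.4174, 0.1416, 0.0175]
force: [-3.3, -17.3, 2.8]
217 [511.4 225.9]
215 [439.3 222.5]
mid [475.4 224.2] dist 72.1 left-heading deg 2.66
position: [0.4167, 0.1441, 0.0174]
force: [-3.8, -16.8, 5.2]
position: [0.4162, 0.1461, 0.0174]
force: [-4.7, -17.7, 4.2]
214 [511.8 227.2]
217 [439.7 226.7]
mid [475.7 226.9] dist 72.1 left-heading deg 0.4
```

```bash
python3 -m crank '[[[1.7,0,0],[0,0,0]],[[1.8,0,0],[0,0,0]],[[0,-4.1,0],[0,0,0]],[[0,-4.1,0],[0,0,0]],[[0,-4.2,0],[0,0,0]],[[0,0,0],[0,0,0]],[[-0.9,0,0],[0,0,0]],[[-0.9,0,0],[0,0,0]],[[-0.7,0,0],[0,0,0]]]' 1 | grep -E "pos|force"; python3 -m crank '[[[-0.15,0,0],[0,0,0]],[[-0.15,0,0],[0,0,0]],[[-0.15,0,0],[0,0,0]]]' 1 | grep -E "pos|force"; python3 -m crank '[[[-0.15,0,0],[0,0,0]],[[-0.1,0,0],[0,0,0]]]' 1 | grep -E "pos|force"
```

```text
position: [0.5412, 0.1394, 0.0173]
force: [0.2, 0.1, -0.1]
position: [0.5427, 0.1426, 0.0176]
force: [-0.2, 0.6, 0.5]
position: [0.5431, 0.1448, 0.0176]
force: [0.7, -1.2, -0.1]
```

```bash
python3 -m crank '[[[-0.1,0,0],[0,0,0]],[[-0.1,0,0],[0,0,0]],[[-0.1,0,0],[0,0,0]]]' 1 | grep -E "pos|force"; python3 -m crank '[[[-0.15,0,0],[0,0,0]],[[-0.15,0,0],[0,0,0]]]' 1 | grep -E "pos|force"; python3 -m crank '[[[-0.15,0,0],[0,0,0]],[[-0.1,0,0],[0,0,0]]]' 1 | grep -E "pos|force"; python3 sp.py
```

```text
position: [0.5431, 0.1464, 0.0175]
force: [-0.1, -9.9, 1.2]
position: [0.5434, 0.1482, 0.0176]
force: [0.7, -11.2, 1.1]
position: [0.544, 0.1506, 0.0176]
force: [1.4, -13.3, 0.3]
217 [511.2 230.5]
217 [439.2 227.6]
mid [475.2 229.1] dist 72.1 left-heading deg 2.37
```

```bash
python3 -m crank '[[[-0.15,0,0],[0,0,0]],[[-0.15,0,0],[0,0,0]]]' 1 | grep -E "pos|force"; python3 -m crank '[[[-0.15,0,0],[0,0,0]],[[-0.1,0,0],[0,0,0]]]' 1 | grep -E "pos|force"; python3 sp.py;  python3 - <<'E'
from h import *
crop("side",220,320,190,280,7,"pics/s8.png")
E
```

```text
position: [0.5448, 0.1534, 0.0177]
force: [2.2, -13.0, -1.0]
position: [0.5454, 0.156, 0.0177]
force: [3.8, -12.6, -0.7]
220 [510.  235.2]
220 [439.1 229.5]
mid [474.5 232.4] dist 71.2 left-heading deg 4.55
```

View pics/s8.png

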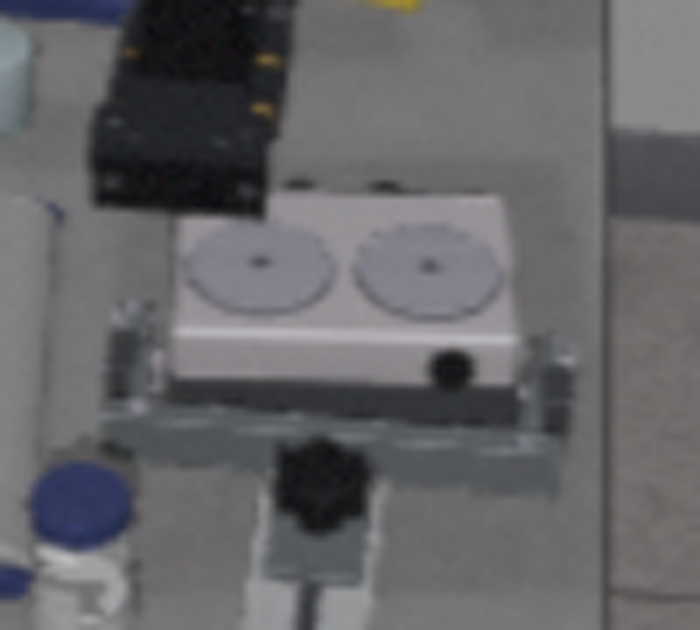

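```bash
python3 -m crank '[[[2.0,0,0],[0,0,0]],[[2.1,0,0],[0,0,0]],[[0,4.1,0],[0,0,0]],[[0,4.1,0],[0,0,0]],[[0,4.2,0],[0,0,0]],[[0,0,0],[0,0,0]],[[-1.1,0,0],[0,0,0]],[[-1.1,0,0],[0,0,0]],[[-0.3,0,0],[0,0,0]]]' 1 | grep -E "time|pos|force"; python3 -m crank '[[[-0.15,0,0],[0,0,0]],[[-0.15,0,0],[0,0,0]]]' 1 | grep -E "pos|force"; python3 -m crank '[[[-0.15,0,0],[0,0,0]],[[-0.15,0,0],[0,0,0]]]' 1 | grep -E "pos|force"
```

```text
time_s: 30.6
position: [0.4214, 0.1445, 0.0177]
force: [1.1, -1.5, -0.6]
position: [0.4212, 0.1459, 0.0176]
force: [2.7, -7.5, -0.5]
position: [0.4206, 0.1478, 0.0176]
force: [1.1, -10.8, 0.0]
```

```bash
python3 -m crank '[[[-0.15,0,0],[0,0,0]],[[-0.15,0,0],[0,0,0]]]' 1 | grep -E "pos|force"; python3 -m crank '[[[-0.15,0,0],[0,0,0]],[[-0.15,0,0],[0,0,0]]]' 1 | grep -E "pos|force"; python3 -m crank '[[[-0.1,0,0],[0,0,0]],[[-0.1,0,0],[0,0,0]]]' 1 | grep -E "pos|force"; python3 sp.py
```

```text
position: [0.4195, 0.1505, 0.0176]
force: [0.0, -12.0, 1.3]
position: [0.4184, 0.1532, 0.0175]
force: [-1.1, -13.4, 1.9]
position: [0.4178, 0.155, 0.0175]
force: [-1.0, -14.9, 3.0]
217 [510.5 237.1]
224 [438.9 235.7]
mid [474.7 236.4] dist 71.6 left-heading deg 1.11
```

```bash
python3 -m crank '[[[-0.1,0,0],[0,0,0]],[[-0.1,0,0],[0,0,0]]]' 1 | grep -E "pos|force"; python3 -m crank '[[[-0.1,0,0],[0,0,0]],[[-0.1,0,0],[0,0,0]]]' 1 | grep -E "pos|force"; python3 sp.py
```

```text
position: [0.4171, 0.1568, 0.0175]
force: [-2.3, -15.1, 3.4]
position: [0.4166, 0.1586, 0.0174]
force: [-1.9, -16.4, 3.5]
219 [510.9 238.5]
221 [438.9 239.1]
mid [474.9 238.8] dist 72.0 left-heading deg -0.5
```

Now right.

```bash
python3 -m crank '[[[1.7,0,0],[0,0,0]],[[1.8,0,0],[0,0,0]],[[0,-4.1,0],[0,0,0]],[[0,-4.1,0],[0,0,0]],[[0,-4.2,0],[0,0,0]],[[0,0,0],[0,0,0]],[[-0.9,0,0],[0,0,0]],[[-0.9,0,0],[0,0,0]],[[-0.8,0,0],[0,0,0]]]' 1 | grep -E "pos|force"; python3 -m crank '[[[-0.15,0,0],[0,0,0]],[[-0.15,0,0],[0,0,0]],[[-0.1,0,0],[0,0,0]]]' 1 | grep -E "pos|force"; python3 -m crank '[[[-0.1,0,0],[0,0,0]],[[-0.1,0,0],[0,0,0]]]' 1 | grep -E "pos|force"
```

```text
position: [0.5408, 0.153, 0.0172]
force: [0.4, -0.5, -0.2]
position: [0.542, 0.1558, 0.0175]
force: [-0.9, -2.1, 1.0]
position: [0.542, 0.1567, 0.0174]
force: [-1.3, -6.9, 0.9]
```

```bash
python3 -m crank '[[[-0.1,0,0],[0,0,0]],[[-0.1,0,0],[0,0,0]]]' 1 | grep -E "pos|force"; python3 -m crank '[[[-0.1,0,0],[0,0,0]],[[-0.1,0,0],[0,0,0]]]' 1 | grep -E "pos|force"; python3 sp.py
```

```text
position: [0.542, 0.1576, 0.0175]
force: [-3.2, -10.9, 1.6]
position: [0.5428, 0.1594, 0.0175]
force: [-0.3, -10.0, 1.1]
216 [510.8 240.5]
221 [438.9 239.7]
mid [474.8 240.1] dist 71.8 left-heading deg 0.64
```

```bash
python3 -m crank '[[[-0.1,0,0],[0,0,0]],[[-0.1,0,0],[0,0,0]]]' 1 | grep -E "pos|force"; python3 -m crank '[[[-0.1,0,0],[0,0,0]],[[-0.05,0,0],[0,0,0]]]' 1 | grep -E "pos|force"; python3 sp.py
```

```text
position: [0.5438, 0.1617, 0.0176]
force: [0.8, -8.8, 0.1]
position: [0.5442, 0.163, 0.0175]
force: [1.6, -10.9, 0.6]
225 [510.6 243. ]
221 [438.8 240.8]
mid [474.7 241.9] dist 71.9 left-heading deg 1.73
```

```bash
python3 -m crank '[[[2.0,0,0],[0,0,0]],[[2.1,0,0],[0,0,0]],[[0,4.1,0],[0,0,0]],[[0,4.1,0],[0,0,0]],[[0,4.2,0],[0,0,0]],[[0,0,0],[0,0,0]],[[-1.3,0,0],[0,0,0]],[[-1.2,0,0],[0,0,0]],[[-0.4,0,0],[0,0,0]]]' 1 | grep -E "time|pos|force"; python3 -m crank '[[[-0.1,0,0],[0,0,0]],[[-0.1,0,0],[0,0,0]]]' 1 | grep -E "pos|force"; python3 -m crank '[[[-0.1,0,0],[0,0,0]],[[-0.1,0,0],[0,0,0]]]' 1 | grep -E "pos|force"
```

```text
time_s: 35.3
position: [0.4203, 0.1546, 0.0177]
force: [-0.3, -0.3, 0.3]
position: [0.4195, 0.1556, 0.0175]
force: [-0.0, -0.7, -0.6]
position: [0.4193, 0.1571, 0.0175]
force: [0.6, -3.6, -0.5]
```

```bash
python3 -m crank '[[[-0.1,0,0],[0,0,0]],[[-0.1,0,0],[0,0,0]]]' 1 | grep -E "pos|force"; python3 -m crank '[[[-0.1,0,0],[0,0,0]],[[-0.1,0,0],[0,0,0]]]' 1 | grep -E "pos|force";  python3 -m crank '[[[-0.1,0,0],[0,0,0]]]' 1 | grep -E "pos|force"; python3 sp.py
```

```text
position: [0.4192, 0.1584, 0.0175]
force: [1.5, -10.2, -1.1]
position: [0.4188, 0.1599, 0.0175]
force: [-0.6, -10.9, -0.6]
position: [0.4185, 0.1609, 0.0174]
force: [-0.4, -11.3, 0.3]
220 [510.8 244.3]
221 [438.8 242.1]
mid [474.8 243.2] dist 72.1 left-heading deg 1.74
```

```bash
python3 -m crank '[[[-0.1,0,0],[0,0,0]],[[-0.1,0,0],[0,0,0]]]' 1 | grep -E "pos|force"; python3 -m crank '[[[-0.1,0,0],[0,0,0]],[[-0.1,0,0],[0,0,0]]]' 1 | grep -E "pos|force";  python3 sp.py
```

```text
position: [0.4181, 0.1628, 0.0174]
force: [-0.6, -10.9, 0.6]
position: [0.4177, 0.1646, 0.0174]
force: [-0.5, -12.6, 0.3]
225 [511.6 245.4]
225 [439.1 245.5]
mid [475.3 245.5] dist 72.5 left-heading deg -0.09
```

```bash
python3 -m crank '[[[-0.1,0,0],[0,0,0]]]' 1 | grep -E "pos|force"; python3 -m crank '[[[-0.1,0,0],[0,0,0]]]' 1 | grep -E "pos|force";  python3 sp.py;  python3 - <<'E'
from h import *
crop("side",220,320,190,280,7,"pics/s9.png")
E
```

```text
position: [0.4174, 0.1654, 0.0174]
force: [-0.9, -13.3, 0.9]
position: [0.4172, 0.1663, 0.0174]
force: [-0.8, -13.3, 1.8]
223 [511.5 246. ]
221 [439.9 246.7]
mid [475.7 246.3] dist 71.6 left-heading deg -0.59
```

View pics/s9.png

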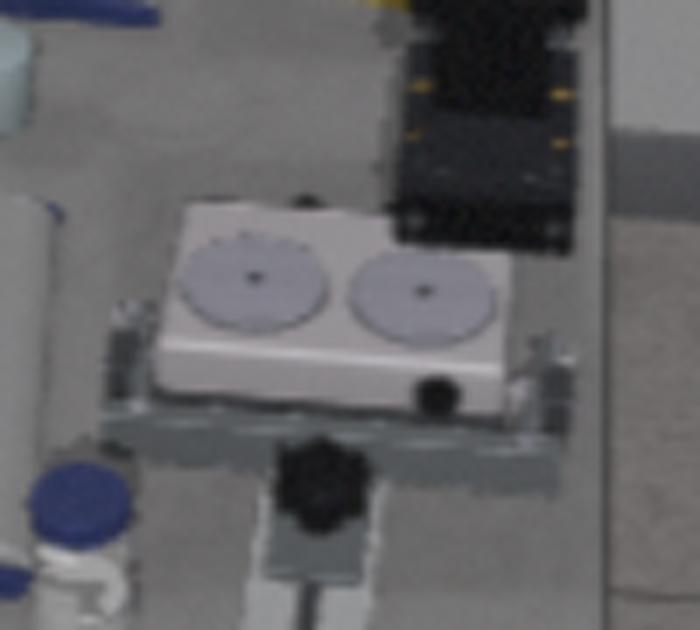

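```bash
python3 -m crank '[[[1.7,0,0],[0,0,0]],[[1.8,0,0],[0,0,0]],[[0,-4.1,0],[0,0,0]],[[0,-4.1,0],[0,0,0]],[[0,-4.2,0],[0,0,0]],[[0,0,0],[0,0,0]],[[-0.9,0,0],[0,0,0]],[[-0.9,0,0],[0,0,0]],[[-0.6,0,0],[0,0,0]]]' 1 | grep -E "pos|force"; python3 -m crank '[[[-0.1,0,0],[0,0,0]],[[-0.1,0,0],[0,0,0]],[[-0.1,0,0],[0,0,0]]]' 1 | grep -E "pos|force"; python3 -m crank '[[[-0.1,0,0],[0,0,0]],[[-0.1,0,0],[0,0,0]]]' 1 | grep -E "pos|force"
```

```text
position: [0.5408, 0.1586, 0.0172]
force: [0.3, -0.2, 1.1]
position: [0.5427, 0.1606, 0.0176]
force: [0.9, -0.7, -0.3]
position: [0.5431, 0.1623, 0.0176]
force: [0.4, -0.3, 0.8]
```

```bash
python3 sp.py; python3 -m crank '[[[-0.05,0,0],[0,0,0]],[[-0.05,0,0],[0,0,0]]]' 1 | grep -E "pos|force"; python3 -m crank '[[[-0.05,0,0],[0,0,0]],[[-0.05,0,0],[0,0,0]]]' 1 | grep -E "pos|force"
```

```text
223 [511.2 246.2]
229 [439.7 247. ]
mid [475.4 246.6] dist 71.5 left-heading deg -0.65
position: [0.5431, 0.1631, 0.0176]
force: [-0.2, -2.3, 0.2]
position: [0.5432, 0.1637, 0.0175]
force: [0.2, -5.0, 0.0]
```

```bash
python3 -m crank '[[[-0.1,0,0],[0,0,0]],[[-0.05,0,0],[0,0,0]]]' 1 | grep -E "pos|force"; python3 -m crank '[[[-0.1,0,0],[0,0,0]]]' 1 | grep -E "pos|force"; python3 -m crank '[[[-0.1,0,0],[0,0,0]]]' 1 | grep -E "pos|force";python3 -m crank '[[[-0.05,0,0],[0,0,0]]]' 1 | grep -E "pos|force"; python3 sp.py
```

```text
position: [0.5431, 0.1645, 0.0175]
force: [0.1, -8.1, 0.5]
position: [0.5431, 0.165, 0.0175]
force: [-0.3, -11.2, 0.6]
position: [0.5432, 0.1655, 0.0176]
force: [0.5, -13.6, 1.9]
position: [0.5432, 0.1657, 0.0176]
force: [0.8, -14.6, 1.3]
223 [511.6 246.7]
225 [439.9 246.9]
mid [475.7 246.8] dist 71.7 left-heading deg -0.19
```

```bash
python3 -m crank '[[[-0.05,0,0],[0,0,0]]]' 1 | grep -E "pos|force"; python3 -m crank '[[[-0.05,0,0],[0,0,0]]]' 1 | grep -E "pos|force";python3 -m crank '[[[-0.05,0,0],[0,0,0]]]' 1 | grep -E "pos|force";python3 -m crank '[[[-0.05,0,0],[0,0,0]]]' 1 | grep -E "pos|force"; python3 sp.py
```

```text
position: [0.5433, 0.1659, 0.0175]
force: [1.2, -14.2, 0.4]
position: [0.5433, 0.1663, 0.0176]
force: [1.3, -15.5, 1.3]
position: [0.5434, 0.1665, 0.0176]
force: [2.0, -16.0, 1.0]
position: [0.5435, 0.1668, 0.0176]
force: [1.0, -17.0, 1.0]
221 [511.5 246.9]
227 [439.6 247. ]
mid [475.5 246.9] dist 71.9 left-heading deg -0.12
```

```bash
python3 -m crank '[[[2.1,0,0],[0,0,0]],[[2.1,0,0],[0,0,0]],[[0,4.1,0],[0,0,0]],[[0,4.1,0],[0,0,0]],[[0,4.2,0],[0,0,0]],[[0,0,0],[0,0,0]],[[-1.4,0,0],[0,0,0]],[[-1.2,0,0],[0,0,0]],[[-0.5,0,0],[0,0,0]]]' 1 | grep -E "time|pos|force"; python3 -m crank '[[[-0.15,0,0],[0,0,0]],[[-0.15,0,0],[0,0,0]]]' 1 | grep -E "pos|force"; python3 sp.py
```

```text
time_s: 40.75
position: [0.42, 0.1607, 0.0177]
force: [-0.0, -0.2, -0.7]
position: [0.4194, 0.1627, 0.0175]
force: [-0.2, 1.1, 0.1]
217 [511.6 246.6]
226 [439.5 247.3]
mid [475.6 246.9] dist 72.2 left-heading deg -0.57
```

```bash
python3 -m crank '[[[-0.1,0,0],[0,0,0]],[[-0.1,0,0],[0,0,0]]]' 1 | grep -E "pos|force"; python3 -m crank '[[[-0.1,0,0],[0,0,0]]]' 1 | grep -E "pos|force"; python3 -m crank '[[[-0.1,0,0],[0,0,0]]]' 1 | grep -E "pos|force";python3 -m crank '[[[-0.1,0,0],[0,0,0]]]' 1 | grep -E "pos|force"
```

```text
position: [0.4191, 0.1643, 0.0175]
force: [0.2, -1.1, -0.5]
position: [0.4191, 0.165, 0.0175]
force: [0.4, -4.6, -0.5]
position: [0.4191, 0.1657, 0.0175]
force: [0.9, -9.0, -0.4]
position: [0.4191, 0.1663, 0.0175]
force: [1.7, -11.9, 0.2]
```

```bash
python3 -m crank '[[[-0.1,0,0],[0,0,0]]]' 1 | grep -E "pos|force"; python3 -m crank '[[[-0.1,0,0],[0,0,0]]]' 1 | grep -E "pos|force";python3 -m crank '[[[-0.05,0,0],[0,0,0]]]' 1 | grep -E "pos|force"; python3 sp.py
```

```text
position: [0.4189, 0.1669, 0.0175]
force: [1.0, -12.7, 0.5]
position: [0.4186, 0.1676, 0.0175]
force: [0.8, -15.0, 1.0]
position: [0.4185, 0.1679, 0.0175]
force: [0.3, -15.2, 0.4]
220 [511.5 246.4]
227 [440.  248.2]
mid [475.7 247.3] dist 71.5 left-heading deg -1.43
```

```bash
python3 -m crank '[[[-0.1,0,0],[0,0,0]]]' 1 | grep -E "pos|force"; python3 -m crank '[[[-0.05,0,0],[0,0,0]]]' 1 | grep -E "pos|force";python3 -m crank '[[[-0.05,0,0],[0,0,0]]]' 1 | grep -E "pos|force"; python3 sp.py
```

```text
position: [0.4182, 0.1686, 0.0175]
force: [0.2, -17.4, 1.0]
position: [0.4182, 0.1689, 0.0175]
force: [-0.5, -18.2, 2.2]
position: [0.418, 0.1692, 0.0175]
force: [0.4, -18.1, 1.2]
215 [511.8 246.8]
230 [439.6 248.6]
mid [475.7 247.7] dist 72.2 left-heading deg -1.39
```

```bash
python3 -m crank '[[[2,0,0],[0,0,0]],[[3,0,0],[0,0,0]],[[4,-2,0],[0,0,0]],[[4,-3,-1],[0,0,0]],[[4,-3,-1],[0,0,0]],[[4,-2,-1],[0,0,0]],[[4,-2,-1],[0,0,0]],[[4,0,0],[0,0,0]],[[0,0,0],[0,0,0]]]' 1 | grep -E "time|pos|force"
python3 - <<'E'
from sp import *
rep()
c=capture("top"); cv2.imwrite("pics/t10f.png",c["pixels"][:,:,::-1])
im=c["pixels"][165:235,110:200,::-1]; cv2.imwrite("pics/t10.png",cv2.convertScaleAbs(cv2.resize(im,None,fx=8,fy=8,interpolation=cv2.INTER_CUBIC),alpha=1.4,beta=-20))
d=capture("side"); im=d["pixels"][205:270,225:310,::-1]; cv2.imwrite("pics/s10.png",cv2.convertScaleAbs(cv2.resize(im,None,fx=9,fy=9,interpolation=cv2.INTER_CUBIC),alpha=1.6,beta=-20))
E
```

```text
time_s: 43.1
position: [0.5403, -0.1221, 0.0578]
force: [0.2, -0.6, 0.2]
225 [511.5 246.6]
227 [439.9 248.4]
mid [475.7 247.5] dist 71.7 left-heading deg -1.43
```

View pics/t10.png

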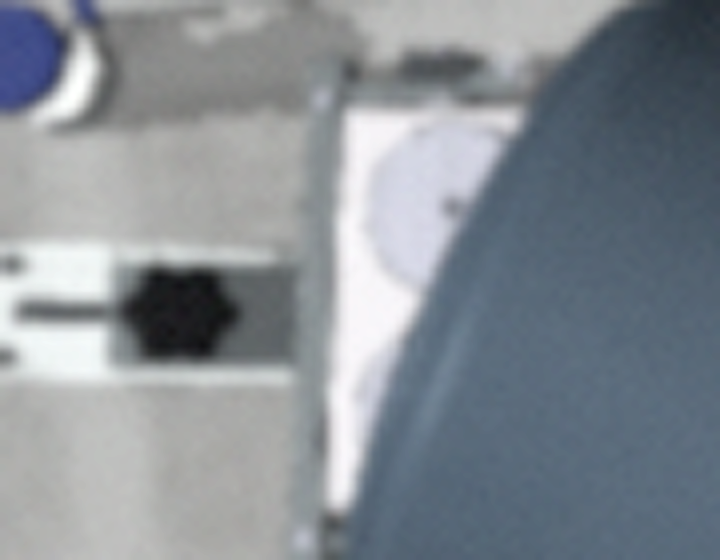

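View pics/s10.png

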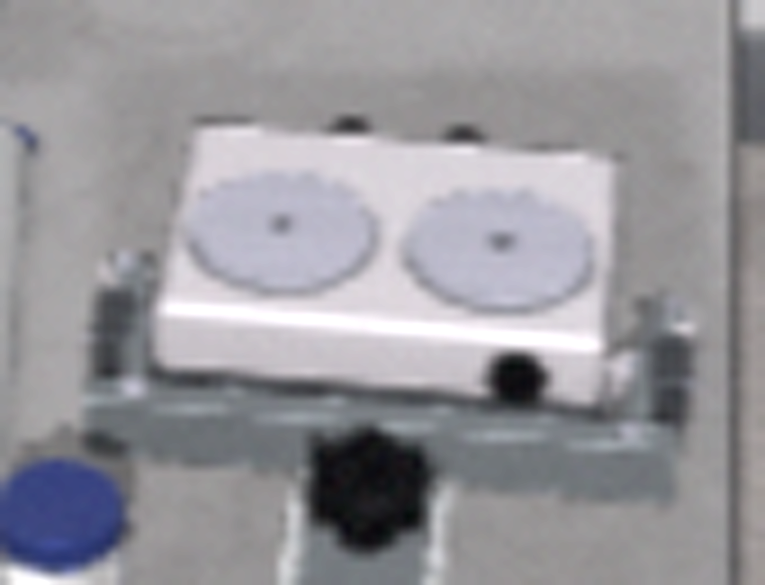

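```bash
python3 - <<'E'
from h import *
c=capture("top")
q=lambda u,v,z:(ray(c,110+u/8,165+v/8,z)*1000).round(1)
print("right plate",q(455,207,.06),"far edge",q(345,110,.057),q(328,500,.057),"bar inner edge",q(338,110,.027),q(322,500,.027),"bar outer",q(311,110,.027),q(293,500,.027))
E
python3 -m crank '[[[-4,0,1],[0,0,0]],[[-4,0,1],[0,0,0]],[[-4,0,1],[0,0,0]],[[-4,0,1],[0,0,0]],[[-4,0,0],[0,0,0]],[[-3.5,0,0],[0,0,0]],[[-2,0,0],[0,0,0]],[[-1.2,0,0],[0,0,0]],[[0,0,0],[0,0,0]]]' 1 | grep -E "time|pos|force"
```

```text
right plate [512.2 241.3  60. ] far edge [546.9 282.1  57. ] [408.5 283.7  57. ] bar inner edge [550.4 292.1  27. ] [408.1 293.5  27. ] bar outer [550.3 302.   27. ] [408.1 303.9  27. ]
time_s: 44.2
position: [0.5368, 0.1528, 0.0171]
force: [0.5, -0.1, -0.7]
```

```bash
python3 -m crank '[[[-0.4,-0.3,0],[0,0,0]],[[-0.4,0,0],[0,0,0]],[[-0.2,0,0],[0,0,0]]]' 1 | grep -E "time|pos|force";python3 -m crank '[[[-0.1,0,0],[0,0,0]],[[-0.1,0,0],[0,0,0]]]' 1 | grep -E "pos|force"; python3 -m crank '[[[-0.1,0,0],[0,0,0]]]' 1 | grep -E "pos|force"; python3 -m crank '[[[-0.1,0,0],[0,0,0]]]' 1 | grep -E "pos|force"
```

```text
time_s: 44.5
position: [0.5413, 0.1599, 0.0172]
force: [-0.4, 0.3, -0.4]
position: [0.5409, 0.162, 0.0171]
force: [-0.1, 0.3, -0.9]
position: [0.5409, 0.1632, 0.0172]
force: [-0.3, -0.1, -0.3]
position: [0.5409, 0.1641, 0.0171]
force: [-0.3, -4.1, -0.3]
```

```bash
python3 -m crank '[[[-0.1,0,0],[0,0,0]]]' 1 | grep -E "pos|force"; python3 -m crank '[[[-0.1,0,0],[0,0,0]]]' 1 | grep -E "pos|force";python3 -m crank '[[[-0.05,0,0],[0,0,0]]]' 1 | grep -E "pos|force"; python3 sp.py
```

```text
position: [0.541, 0.1646, 0.0171]
force: [0.6, -6.8, -0.6]
position: [0.5409, 0.1651, 0.0171]
force: [0.6, -8.6, 0.7]
position: [0.541, 0.1653, 0.0171]
force: [1.0, -9.1, 0.7]
222 [511.4 246.8]
229 [439.7 248.7]
mid [475.6 247.8] dist 71.8 left-heading deg -1.48
```

```bash
python3 -m crank '[[[-0.1,0,0],[0,0,0]]]' 1 | grep -E "pos|force"; python3 -m crank '[[[-0.1,0,0],[0,0,0]]]' 1 | grep -E "pos|force";python3 -m crank '[[[-0.1,0,0],[0,0,0]]]' 1 | grep -E "pos|force";python3 -m crank '[[[-0.1,0,0],[0,0,0]]]' 1 | grep -E "pos|force"; python3 sp.py
```

```text
position: [0.541, 0.1657, 0.0171]
force: [-0.7, -12.5, 0.2]
position: [0.541, 0.1662, 0.0171]
force: [-0.1, -14.9, 0.7]
position: [0.541, 0.1666, 0.0171]
force: [0.8, -16.0, 0.2]
position: [0.5411, 0.1671, 0.0171]
force: [1.0, -18.0, 0.3]
219 [511.9 247.1]
231 [439.7 248.7]
mid [475.8 247.9] dist 72.2 left-heading deg -1.27
```

```bash
python3 -m crank '[[[2.1,0,0],[0,0,0]],[[2.1,0,0],[0,0,0]],[[0,4.1,0],[0,0,0]],[[0,4.1,0],[0,0,0]],[[0,4.0,0],[0,0,0]],[[0,0,0],[0,0,0]],[[-1.4,0,0],[0,0,0]],[[-1.2,0,0],[0,0,0]],[[-0.8,0,0],[0,0,0]]]' 1 | grep -E "time|pos|force"; python3 -m crank '[[[-0.15,0,0],[0,0,0]],[[-0.1,0,0],[0,0,0]]]' 1 | grep -E "pos|force"; python3 -m crank '[[[-0.1,0,0],[0,0,0]]]' 1 | grep -E "pos|force"; python3 -m crank '[[[-0.1,0,0],[0,0,0]]]' 1 | grep -E "pos|force"
```

```text
time_s: 46.6
position: [0.42, 0.1641, 0.0173]
force: [-0.1, -0.2, 0.1]
position: [0.4198, 0.1658, 0.0172]
force: [0.9, -2.5, 0.7]
position: [0.4198, 0.1663, 0.0173]
force: [1.9, -4.0, 0.8]
position: [0.4198, 0.1669, 0.0172]
force: [2.0, -7.6, 0.9]
```

```bash
python3 -m crank '[[[-0.1,0,0],[0,0,0]]]' 1 | grep -E "pos|force"; python3 -m crank '[[[-0.1,0,0],[0,0,0]]]' 1 | grep -E "pos|force";python3 -m crank '[[[-0.1,0,0],[0,0,0]]]' 1 | grep -E "pos|force"; python3 -m crank '[[[-0.05,0,0],[0,0,0]]]' 1 | grep -E "pos|force";python3 sp.py
```

```text
position: [0.4198, 0.1675, 0.0172]
force: [2.3, -9.7, 2.1]
position: [0.4198, 0.168, 0.0173]
force: [3.1, -12.5, 1.2]
position: [0.4198, 0.1686, 0.0173]
force: [3.0, -16.3, 1.2]
position: [0.4198, 0.1688, 0.0172]
force: [3.5, -16.6, 2.0]
221 [512.  247.2]
230 [439.4 248.5]
mid [475.7 247.8] dist 72.6 left-heading deg -1.07
```

```bash
python3 -m crank '[[[-0.1,0,0],[0,0,0]]]' 1 | grep -E "pos|force"; python3 -m crank '[[[-0.05,0,0],[0,0,0]]]' 1 | grep -E "pos|force";python3 -m crank '[[[-0.05,0,0],[0,0,0]]]' 1 | grep -E "pos|force"; python3 sp.py
```

```text
position: [0.4195, 0.1694, 0.0172]
force: [2.4, -18.5, 2.4]
position: [0.4193, 0.1697, 0.0172]
force: [2.1, -19.5, 1.4]
position: [0.4192, 0.17, 0.0172]
force: [1.8, -20.7, 2.1]
224 [511.2 247.4]
225 [439.5 249.2]
mid [475.3 248.3] dist 71.8 left-heading deg -1.48
```

```bash
python3 -m crank '[[[2,0,0],[0,0,0]],[[3,0,0],[0,0,0]],[[4,0,0],[0,0,0]],[[4,0,-2],[0,0,0]],[[4,0,-3],[0,0,0]],[[4,0,-3],[0,0,0]],[[4,0,-3],[0,0,0]],[[4,0,0],[0,0,0]],[[4,0,0],[0,0,0]],[[0,0,0],[0,0,0]]]' 1 | grep -E "time|pos|force"
python3 - <<'E'
from sp import *
rep()
c=capture("top"); cv2.imwrite("pics/t11f.png",c["pixels"][:,:,::-1])
im=c["pixels"][165:235,110:210,::-1]; cv2.imwrite("pics/t11.png",cv2.convertScaleAbs(cv2.resize(im,None,fx=8,fy=8,interpolation=cv2.INTER_CUBIC),alpha=1.4,beta=-20))
d=capture("side"); cv2.imwrite("pics/s11f.png",d["pixels"][:,:,::-1])
E
```

```text
time_s: 48.8
position: [0.4204, -0.1623, 0.1278]
force: [0.6, -0.6, -0.4]
228 [511.3 247.6]
229 [439.1 249. ]
mid [475.2 248.3] dist 72.2 left-heading deg -1.18
```

View pics/t11.png

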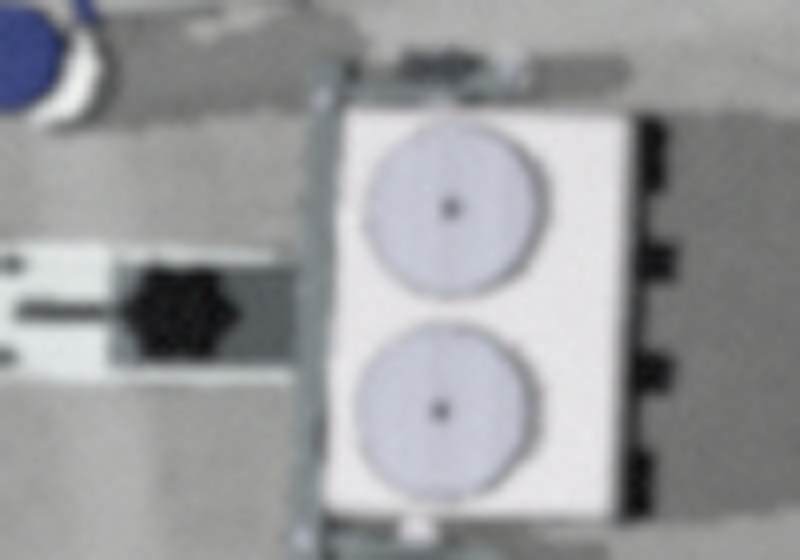

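View pics/s11f.png

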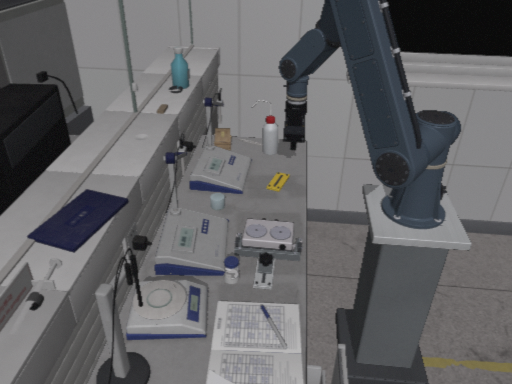

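Run:
```python
import cv2,numpy as np
a=cv2.imread("pics/top0.png"); b=cv2.imread("pics/t11f.png")
def z(im,x0,x1,y0,y1): return cv2.convertScaleAbs(cv2.resize(im[y0:y1,x0:x1],None,fx=14,fy=14,interpolation=cv2.INTER_CUBIC),alpha=1.4,beta=-20)
r=np.hstack([z(a,150,178,168,186),z(b,150,178,168,186)]); l=np.hstack([z(a,150,178,222,240),z(b,150,178,222,240)])
cv2.imwrite("pics/cmp.png",np.vstack([r,l])); 
s=cv2.imread("pics/side0.png"); t=cv2.imread("pics/s11f.png")
r=np.hstack([z(s,230,258,226,252),z(t,230,258,226,252)])
l=np.hstack([z(s,285,313,232,254),z(t,285,313,232,254)])
cv2.imwrite("pics/cmps.png",cv2.resize(np.vstack([r,l]),None,fx=.85,fy=.85))
```

```text
(no output)
```

View pics/cmp.png

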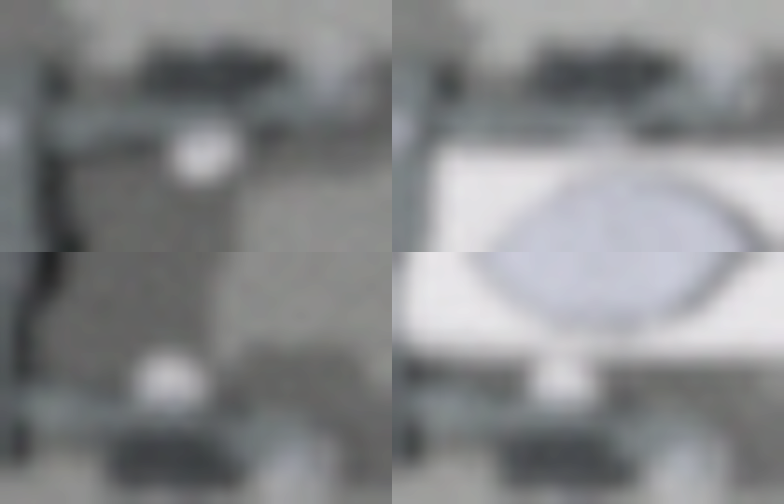

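View pics/cmps.png

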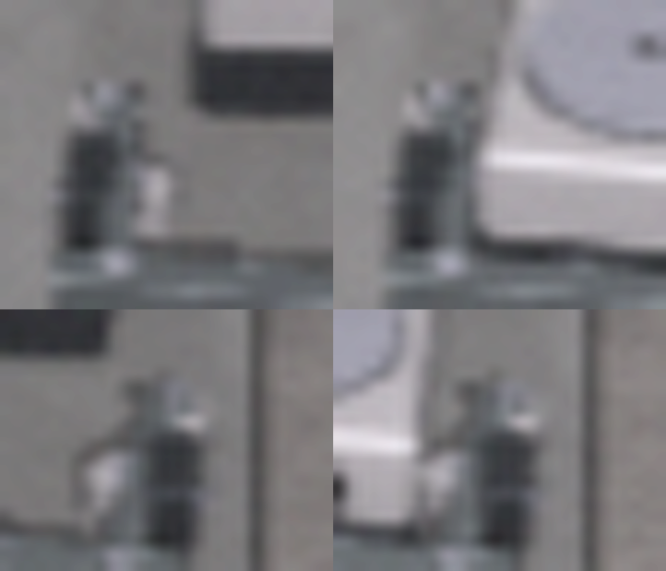

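```bash
python3 -c "
from rig import bot,read_state
print(read_state()['time_s']);print(bot.hand_in())"
```

```text
48.95
the job is handed in; nothing more can be done
None
```

I walked the stirrer into its cradle with alternating single-corner pushes on the left and right bumpers, and it now stands square against the buffers. I handed the job in at 49 s with the arm clear of everything.

**Forces and angle:** The highest push force I read was about 21 N, though the force is only read at the end of each move, so I did not see values in between. The largest angle out of line was about 8 degrees.

**Last checks:**
- **Squareness:** The final heading differs from the cradle's by no more than about 1 degree, which is as well as I could measure the cradle. The stirrer's far edge lies at y of about 282 to 284 mm, matching the buffer faces I measured at 282 to 283 mm.
- **Buffers:** The pushing force rose stiffly on both corners, to 18 N on the right and 21 N on the left, with under 1 mm of further movement.
- **Catches:** The left roller is back where it was when out, to within about 0.4 pixel. The right roller is mostly hidden behind the housing. Its visible edge does not look pushed outwards, so I judge it to be in its notch, helped by a dip in force as it passed, but that is less certain than the left.
- **Other things:** The beaker, sample jar and wash bottle show no visible movement in the last side picture.

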